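# Clear the rewinder and mesh a reel hub on its splined spindle

### The arm

A 6-joint arm with a two-finger parallel gripper is mounted at the origin on the work surface. World frame = base frame: x ahead of the robot, y to its left, z up, the work surface at z = 0. Lengths are in m, angles in rad, forces in N, time in s.
With the tool pointing down it reaches from about 0.35 to 0.85 m from the base axis. Payload 8.1 kg.
Tool frame: the origin (TCP) lies on the centre line of the jaws, within the pads' length; the fingertips stand ahead of it and the grasp point (between the pads) is the TCP (ctrl.tip_extent is the z of the fingertips in the tool frame, in m); z points along the fingers, y is the line along which they close (so a half turn about z gives the same grasp; the last joint's range is limited). The gripper opens to 93 mm and grips with 3 to 60 N. Pads are 15 mm wide; open, the fingers measure 128 mm over their backs; the gripper's body (75 mm by 188 mm) begins 65 mm behind the grasp point.
Start: joints at [-1.219, 0.13, 1.488, -0, 1.523, -0.085], TCP at [0.254, -0.544, 0.238] pointing down, gripper open.
Joint ranges: [-2.96, 2.96], [-0.89, 2.26], [0.02, 2.5], [-1.34, 4.48], [0, 2.73], [-2.66, 2.66]. Speed limits (rad/s): [2.39, 2.39, 2.79, 3.14, 3.14, 3.14].

### API

Orientations are given as [roll, pitch, yaw] about the fixed x, y, z axes, in that order (R = Rz(yaw) Ry(pitch) Rx(roll)).
In Python, from station import ctrl, vision, order gives the robot as it stands (ctrl), with the cameras (vision) and the job (order).
- The arm moves only by the shell command python3 nudge.py 'ROWS' [OPENING] [FORCE]. ROWS is rows parted by semicolons, their numbers by spaces, 1 to 10 of them, each of 6 numbers: dx, dy, dz in m, then a rotation vector rx, ry, rz in rad; each row is the pose to reach, as a shift and turn from the pose commanded when the command began, along the tool's axes at that moment; what a row does not reach only later rows make up. A row lasts 1/8 s, in which the tool goes at most 0.0625 m and 0.188 rad, less where a joint would pass 70% of its speed; a pose out of reach is approached as far as the arm can. OPENING is the finger opening in m, set as the command begins (- or left out keeps the last). The fingers move at their own pace and stop on an object; FORCE is the grip in N (left out, the last holds). Time passes only in rows, so rows that do not move let the fingers close. It prints the time, the measured TCP pose, the force, the opening and the grip force at its end.
- ctrl.observe(): the state, without advancing time (a new reading comes with each control period).
- vision.camera(name): name is "scene" or "top"; returns a dict with "pixels" (480x640x3 uint8, red, green, blue), "range_z" (480x640 float32, m along the optical axis (not along the pixel's ray), 0 where there is no reading), "mtx" (3x3 intrinsics, pixels), "distortion" ([k1, k2, p1, p2, k3] as OpenCV has them; the pictures are not rectified), "xyz" and "orientation" of the camera in the world. Camera axes: x right, y up, looking along -z (the intrinsics and any distortion apply to the point x, -y, -z); pixel columns grow to the right and rows downward; lengths in m; the calibration is good to about 2 mm. A picture is of the moment at which its call begins.
- order.finish_job(): hands the job in; it is judged then, once.
The state is a dict: "time": time; "qpos": joint angles; "joint_vel": joint speeds; "joint_torque": joint torques, N m; "tool_pos": TCP position; "ee_rot": TCP orientation; "force": force on the tool from outside, world axes, zero at the start; "moment": the same for the moment, N m; "width": finger opening in m; "finger_force": force on a finger pad.
Only numpy, scipy, OpenCV 4.12 (cv2) and the standard library are available. Lean on these libraries where they do the work, as an engineer would, in place of code of your own. Each camera call takes 0.05 s, during which the arm holds its last target. There are 200 camera calls.

### The job

Get the label rewinder ready: first take the small carton off its deck and stack it squarely on top of the column of two cartons, let go of it, then fit the reel hub on the spindle, turning it until the splines mesh, and slide it down. Push it fully home against the sprung collar and finish while still holding it pressed down there: the program ends with the gripper on the hub, because the spring lifts it as soon as it is released. Leave the loose bits lying about on the table where they are.

Things in the scene. Friction and masses are not known exactly. Their poses are not given: they have to be found in the camera images.
- rewinder: Label rewinder, a grey box fixed to the table, 180 (its x) x 250 (its y) x 60 mm high, flat top deck at 60 mm above the table. Origin at the centre of its underside. The spindle stands 45 mm from its centre towards its +y, the carton to clear lies on the deck towards its -y.
- spindle: Fixed steel spindle on the deck; it does not turn. Origin on its axis at deck level, z up. Base disc 92 mm wide, 5 mm high; on it a cross of two upright blades along its own x and y, each 40 mm long, 10 mm thick (it repeats every quarter turn), tops 38 mm above the origin. A sprung collar surrounds it.
- spindle_tip (a point): Tip of the spindle's conical pilot, on the axis, 48 mm above the spindle's origin. The pilot tapers from 10 mm diameter at the blade tops to 3 mm at the tip.
- collar (a joint): Sprung collar around the spindle, a dark steel ring of 88 mm outer and 56 mm inner diameter; 0 = free, its top 20 mm above the spindle's origin; 0.010 (m) = pushed down to its stop, top at 10 mm. Springs back up; needs about 3.5 N to start and 8.5 N at the stop.
- collar_top (a point): Point on the spindle's axis at the height of the collar's top face; moves down with the collar.
- hub: Reel hub, plain grey plastic, about 160 g, loose on the table. Origin at the centre of its underside, z up. Flange 130 mm wide, 4 mm thick at the bottom; barrel 62 mm wide up to 45 mm; grip bar on top. In its underside a cross-shaped socket 40 mm deep, slots along the hub's x and y, 14 mm wide and 57 mm long: meshes with the blades at any quarter turn, 2 mm play to each side.
- hub_bar (a point): Centre of the top face of the hub's grip bar, 77 mm above the hub's origin. The bar is 46 mm long along the hub's x (right above one slot), 14 mm thick along its y, 32 mm tall. Hub underside above the spindle's origin: 38 mm when it rests unmeshed on the blade tops, 20 mm when meshed on the free collar, 10 mm pressed home.
- carton: Closed cardboard carton to be stacked, 60 (its x) x 90 (its y) x 48 mm high, about 250 g; starts on the rewinder's deck next to the spindle, long side pointing roughly at the spindle, in the way of the hub's flange. Origin at the centre of its underside.
- column_top: Upper carton of the column of two, same size as the carton, loose. Origin at the centre of its underside, 48 mm above the table; its top is at 96 mm.
- column_low: Lower carton of the column, same size, loose on the table. Origin at the centre of its underside.
- core: Bystander: cardboard tube, 76 mm wide, 50 mm high, standing on the table. Origin at the centre of its underside.
- tape_roll: Bystander: roll of brown tape lying flat, 96 mm wide, 45 mm high. Origin at the centre of its underside.
- marker: Bystander: marker pen 100 mm long (its x), 13 mm thick, lying on the table. Origin at the middle of its underside.
- scanner: Bystander: hand scanner, about 175 mm long (its x), 55 mm wide, 30 mm high, lying on the table. Origin near the middle of its underside.

How it is judged:
On the way, in this order (a step that is already met when the one before it is completed fails the run):
1. the carton stands squarely on the column, let go (horizontal distance between carton and column_top below 0.01 m and z of carton in the frame of column_top between 0.044 and 0.052 m and angle between the x axis of carton and the x axis of column_top, either way round below 0.14 rad and angle between carton's own z axis and vertical below 0.06 rad and contact force between the fingers and carton below 0.1 N and linear speed of carton below 0.02 m/s and height (world z) of column_top between 0.044 and 0.052 m and horizontal distance between column_top and column_low below 0.012 m), for 0.2 s.
2. the hub's splines have meshed with the spindle and it has slid down onto the collar (horizontal distance between hub and spindle below 0.004 m and z of hub in the frame of spindle below 0.023 m and angle between hub's own z axis and vertical below 0.08 rad), for 0.05 s.
At the end, for the whole second after the job is handed in: Carton released, at rest on the column, within 10 mm and 0.14 rad of the one below, column standing; hub meshed, within 4 mm of the spindle axis, upright to 0.08 rad, underside under 12.5 mm above the spindle origin, collar pressed over 8 of its 10 mm, gripper pushing on the hub (over 1 N) (all of step 1 and horizontal distance between hub and spindle below 0.004 m and z of hub in the frame of spindle below 0.0125 m and angle between hub's own z axis and vertical below 0.08 rad and value of joint collar above 0.008 m and contact force between the fingers and hub above 1 N and linear speed of hub below 0.02 m/s); the arm keeps its last pose, push and grip.
It fails at once if the cardboard core tube is moved more than 30 mm (distance of core from where it was at the start of the episode above 0.03 m).
It fails at once if the tape roll is moved more than 30 mm (distance of tape_roll from where it was at the start of the episode above 0.03 m).
It fails at once if the marker pen is moved more than 30 mm (distance of marker from where it was at the start of the episode above 0.03 m).
It fails at once if the hand scanner is moved more than 30 mm (distance of scanner from where it was at the start of the episode above 0.03 m).
It fails at once if the carton is tipped over (angle between carton's own z axis and vertical above 0.7 rad).
It also fails if it takes over 61 s, if anything falls off the work surface, if the arm or the gripper's body presses on something with over 40 N, if the wrist force passes 120 N, or if a joint passes its speed limit or range.

## Working session

There is one attempt and no reset: what is moved stays moved. The work goes in short steps, Python scripts to look and compute and a shell command to move; the robot and the scene stay as the last step left them, time stands still between calls to the robot, and variables do not carry over. Pictures are saved under pics/ and viewed, at most 10 in all, crops included, and the job is handed in when it is done.

```bash
ls; mkdir -p pics
cat > h.py <<'E'
import numpy as np, cv2
from station import ctrl, vision, order
from scipy.spatial.transform import Rotation as R
def cam(n):
    c=vision.camera(n); c={k:(np.array(v) if not isinstance(v,str) else v) for k,v in c.items()}
    return c
def rot(c):
    o=np.array(c["orientation"],float)
    return o if o.shape==(3,3) else R.from_euler("xyz",o).as_matrix()
def cloud(c):
    h,w=c["range_z"].shape
    u,v=np.meshgrid(np.arange(w),np.arange(h))
    n=cv2.undistortPoints(np.stack([u,v],-1).reshape(-1,1,2).astype(np.float64),c["mtx"].astype(float),c["distortion"].astype(float)).reshape(h,w,2)
    z=c["range_z"]
    p=np.stack([n[...,0]*z,-n[...,1]*z,-z],-1)
    return p@rot(c).T+c["xyz"]
def ray(c,pts,z):
    n=cv2.undistortPoints(np.array(pts,float).reshape(-1,1,2),c["mtx"].astype(float),c["distortion"].astype(float)).reshape(-1,2)
    d=np.stack([n[:,0],-n[:,1],-np.ones(len(n))],-1)@rot(c).T
    return c["xyz"]+d*((z-c["xyz"][2])/d[:,2])[:,None]
E
python3 - <<'E'
from h import *
for n in("scene","top"):
    c=cam(n); cv2.imwrite(f"pics/{n}0.png",c["pixels"][...,::-1]); np.savez(f"{n}0.npz",**c)
    print(n,c["xyz"],c["orientation"],c["mtx"].tolist(),c["distortion"],(c["range_z"]>0).mean())
s=ctrl.observe();print(s);print(ctrl.tip_extent)
E
```

```text
nudge.py
pics
station.py
scene [1.06589893 0.4256212  0.97335509] [ 0.70195063 -0.00668681  2.37684686] [[511.7521638864517, 0.0, 320.00023084497826], [0.0, 511.7521638864517, 239.2834084555841], [0.0, 0.0, 1.0]] [0.01046377 0.         0.         0.         0.        ] 0.99587890625
top [ 0.39386145 -0.11146554  1.41951994] [ 0.10722235  0.00896802 -1.59863175] [[624.3885682485037, 0.0, 325.0454129670127], [0.0, 624.3885682485037, 238.2062970050015], [0.0, 0.0, 1.0]] [-0.16001601  0.          0.          0.          0.        ] 0.995888671875
{'time': 0.1, 'qpos': array([-1.21942061e+00,  1.31114042e-01,  1.48918326e+00,  1.25468824e-05,
        1.52298588e+00, -8.53757462e-02]), 'joint_vel': array([ 0.00048217, -0.00089206, -0.00095506,  0.00059002,  0.00049893,
       -0.00152723]), 'joint_torque': array([ 8.32001951e-04, -5.61341321e+01, -4.93095195e+01,  7.70145538e-02,
        2.91218469e-02, -4.28016688e-05]), 'tool_pos': array([ 0.25366865, -0.5432033 ,  0.23666828]), 'ee_rot': array([-3.13990935e+00, -1.56640430e-04,  4.36750720e-01]), 'force': array([ 1.23065482,  0.16496614, -0.31253712]), 'moment': array([-0.03203808,  0.07453218,  0.01434141]), 'finger_force': 0.0, 'width': 0.09265282594853534}
0.019
```

View pics/top0.png

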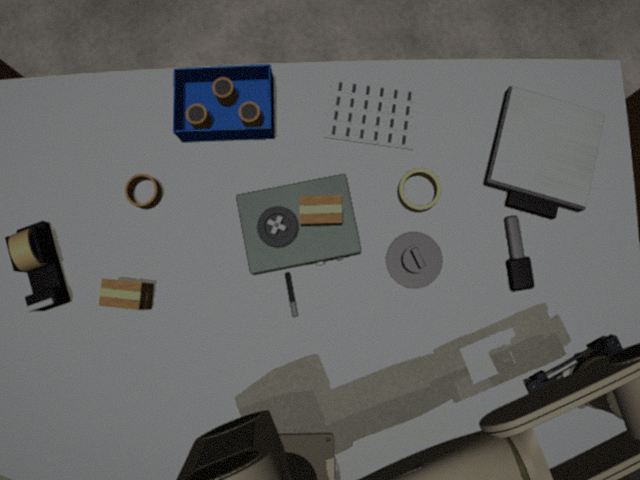

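View pics/scene0.png

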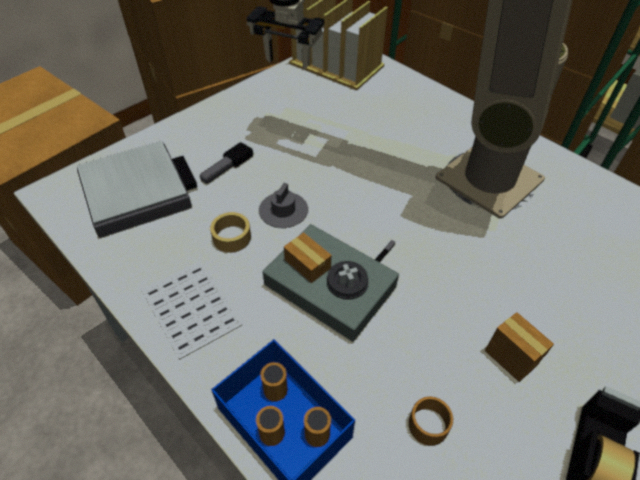

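The top view shows the carton at (320,210), spindle (278,226), hub with its bar at (414,260) and the column at (125,293). The scene view shows the same items: carton (307,257), spindle (348,275), hub (283,205), column (520,345). The marker lies at (292,295), close to the rewinder.

```bash
cat > m.py <<'E'
from h import *
def rect(P):
    r=cv2.minAreaRect((P[:,:2]*1000).astype(np.float32)); b=cv2.boxPoints(r)
    e=b[1]-b[0]; f=b[2]-b[1]
    if np.linalg.norm(f)>np.linalg.norm(e): e,f=f,e
    return np.round(np.array(r[0])/1000,4), np.round([np.linalg.norm(e),np.linalg.norm(f)],1), round(float(np.degrees(np.arctan2(e[1],e[0]))%180),1)
def blob(c,P,m,uv,r):
    v,u=np.indices(m.shape); m=m&(np.hypot(u-uv[0],v-uv[1])<r)
    n,l,st,_=cv2.connectedComponentsWithStats(m.astype(np.uint8)); k=1+np.argmax(st[1:,4]); return l==k
E
python3 - <<'E'
from m import *
spec={"top":dict(carton=(320,210),column=(120,293),hub=(414,260),spin=(278,226)),"scene":dict(carton=(307,253),column=(525,335),hub=(283,203),spin=(348,273))}
hr=dict(carton=(.098,.13),column=(.086,.11),bar=(.07,.09),flange=(-.01,.02))
for n in spec:
    c=dict(np.load(f"{n}0.npz")); P=cloud(c); z=P[...,2]; s=spec[n]
    for k in("carton","column"):
        hsv=cv2.cvtColor(c["pixels"],cv2.COLOR_RGB2HSV)
        b=blob(c,P,(z>hr[k][0])&(z<hr[k][1]),s[k],45); Q=P[b]
        print(n,k,b.sum(),"z",np.percentile(Q[:,2],[5,50,95]).round(4),rect(Q))
    b=blob(c,P,(z>.063)&(z<.09),s["hub"],30);Q=P[b];print(n,"bar",b.sum(),np.percentile(Q[:,2],[5,50,95]).round(4),rect(Q))
    b=blob(c,P,(z>.035)&(z<.055),s["hub"],30);Q=P[b];print(n,"barrel",b.sum(),np.median(Q[:,2]).round(4),rect(Q))
    g=cv2.cvtColor(c["pixels"],cv2.COLOR_RGB2GRAY)
    b=blob(c,P,(z>.09)&(z<.112)&(g>90),s["spin"],20);Q=P[b];print(n,"cross",b.sum(),np.percentile(Q[:,2],[5,50,95]).round(4),rect(Q))
    b=blob(c,P,(z>.072)&(z<.09),s["spin"],40);Q=P[b];print(n,"collar",b.sum(),np.median(Q[:,2]).round(4),rect(Q))
    b=blob(c,P,(z>.05)&(z<.066),s["spin"],130);Q=P[b];print(n,"deck",b.sum(),np.median(Q[:,2]).round(4),rect(Q))
def crop(n,x,y,w,h,k):
    return cv2.resize(cv2.imread(f"pics/{n}0.png")[y:y+h,x:x+w],None,fx=k,fy=k,interpolation=cv2.INTER_CUBIC)
a=crop("top",230,170,230,120,3); b=crop("scene",240,170,172,90,4)
cv2.imwrite("pics/crops.png",np.vstack([cv2.resize(a,(690,360))[:300],cv2.resize(b,(690,300))]))
E
```

```text
top carton 1210 z [0.1032 0.1078 0.1126] (array([ 0.5979, -0.0964]), array([90.3, 61.4], dtype=float32), 90.5)
top column 1124 z [0.0914 0.0959 0.1003] (array([0.4294, 0.343 ]), array([94.1, 59.2], dtype=float32), 83.5)
top bar 151 [0.0681 0.0755 0.0804] (array([ 0.4905, -0.3031]), array([45.5, 14.7], dtype=float32), 23.7)
top barrel 466 0.0444 (array([ 0.491 , -0.3032]), array([61.6, 61.3], dtype=float32), 96.9)
top cross 128 [0.0931 0.0977 0.1026] (array([ 5.698e-01, -3.000e-04]), array([33.3, 32.2], dtype=float32), 17.6)
top collar 751 0.0797 (array([ 5.679e-01, -4.000e-04]), array([86.8, 86.3], dtype=float32), 74.8)
top deck 6483 0.0595 (array([ 0.5756, -0.0447]), array([251.8, 182. ], dtype=float32), 99.2)
scene carton 1057 z [0.1022 0.1078 0.1107] (array([ 0.5981, -0.0948]), array([95.6, 64.3], dtype=float32), 90.0)
scene column 1424 z [0.0908 0.0961 0.0988] (array([0.4289, 0.3437]), array([90.8, 64.1], dtype=float32), 83.6)
scene bar 113 [0.0659 0.0756 0.0795] (array([ 0.4928, -0.3026]), array([49.1, 14.9], dtype=float32), 24.0)
scene barrel 291 0.0446 (array([ 0.4953, -0.3009]), array([62.4, 59.7], dtype=float32), 132.5)
scene cross 135 [0.0944 0.0982 0.1026] (array([0.5676, 0.0006]), array([34. , 32.4], dtype=float32), 19.2)
scene collar 635 0.0797 (array([0.5679, 0.002 ]), array([87.2, 86.3], dtype=float32), 12.0)
scene deck 5099 0.0598 (array([ 0.5764, -0.0429]), array([252. , 184.4], dtype=float32), 99.6)
```

View pics/crops.png

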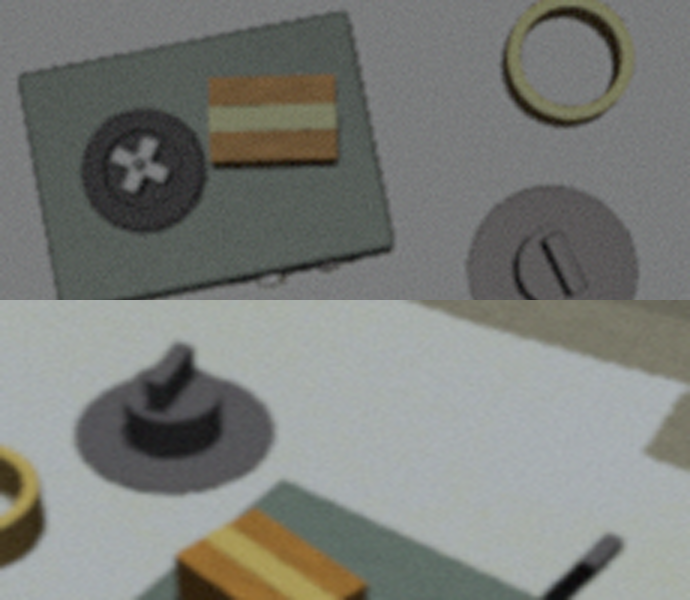

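```bash
cat > go.py <<'E'
import sys
from h import *
def go(x,y,z,yawdeg):
    s=ctrl.observe(); M=R.from_euler("xyz",s["ee_rot"]); t=np.array([x,y,z])
    d=M.inv().apply(t-s["tool_pos"]); r=(M.inv()*R.from_euler("xyz",[np.pi,0,np.radians(yawdeg)])).as_rotvec()
    print("pos",s["tool_pos"].round(4),"rpy",s["ee_rot"].round(4),"q",s["qpos"].round(2),"F",s["force"].round(1),"w",round(s["width"],4),"ff",round(s["finger_force"],1),"t",round(s["time"],2)); print("delta",d.round(4),r.round(4))
if __name__=="__main__": go(*map(float,sys.argv[1:5]))
E
python3 - <<'E'
from m import *
for n,uv in (("top",(278,226)),("scene",(348,273))):
    c=dict(np.load(f"{n}0.npz")); P=cloud(c); z=P[...,2]; g=cv2.cvtColor(c["pixels"],cv2.COLOR_RGB2GRAY)
    v,u=np.indices(g.shape); near=np.hypot(u-uv[0],v-uv[1])<20
    for th in(90,110,130):
        b=near&(g>th)&(z>.075)
        Q=ray(c,np.stack([u[b],v[b]],-1),.098)[:,:2]
        C=np.array([.568,.0003]); C=Q.mean(0) 
        for it in range(2):
            e=(Q-C)[:,0]+1j*(Q-C)[:,1]
            k=(abs(e)<.024)&(abs(e)>.006); C=Q[abs(e)<.024].mean(0)
        print(n,th,b.sum(),C.round(4),"ang mod90",np.degrees(np.angle((e[k]**4/abs(e[k])**3).sum())/4).round(1), "maxr",abs(e).max().round(3))
E
python3 go.py .598 -.0956 .2 90.3
```

```text
top 90 129 [ 5.687e-01 -3.000e-04] ang mod90 -25.2 maxr 0.02
top 110 83 [5.691e-01 2.000e-04] ang mod90 -24.9 maxr 0.019
pos [ 0.2537 -0.5432  0.2367] rpy [-3.1399e+00 -2.0000e-04  4.3680e-01] q [-1.22  0.13  1.49  0.    1.52 -0.09] F [ 1.2  0.2 -0.3] w 0.0927 ff 0.0 t 0.1
delta [ 0.5013 -0.2599  0.0372] [-1.4000e-03 -1.1000e-03 -1.1393e+00]Traceback (most recent call last):
  File "<stdin>", line 7, in <module>
  File "h.py", line 18, in ray
    n=cv2.undistortPoints(np.array(pts,float).reshape(-1,1,2),c["mtx"].astype(float),c["distortion"].astype(float)).reshape(-1,2)
      ~~~~~~~~~~~~~~~~~~~^^^^^^^^^^^^^^^^^^^^^^^^^^^^^^^^^^^^^^^^^^^^^^^^^^^^^^^^^^^^^^^^^^^^^^^^^^^^^^^^^^^^^^^^^^
cv2.error: OpenCV(4.12.0) /io/opencv/modules/calib3d/src/undistort.dispatch.cpp:347: error: (-215:Assertion failed) CV_IS_MAT(_src) && CV_IS_MAT(_dst) && (_src->rows == 1 || _src->cols == 1) && (_dst->rows == 1 || _dst->cols == 1) && _src->cols + _src->rows - 1 == _dst->rows + _dst->cols - 1 && (CV_MAT_TYPE(_src->type) == CV_32FC2 || CV_MAT_TYPE(_src->type) == CV_64FC2) && (CV_MAT_TYPE(_dst->type) == CV_32FC2 || CV_MAT_TYPE(_dst->type) == CV_64FC2) in function 'cvUndistortPointsInternal'
```

```bash
python3 nudge.py '0.05 -0.026 0 0 0 -0.12; 0.1 -0.052 0.004 0 0 -0.24; 0.15 -0.078 0.01 0 0 -0.36; 0.2 -0.104 0.015 0 0 -0.5; 0.25 -0.13 0.02 0 0 -0.62; 0.3 -0.156 0.025 0 0 -0.75; 0.35 -0.182 0.03 0 0 -0.87; 0.4 -0.208 0.035 0 0 -1.0; 0.45 -0.234 0.037 0 0 -1.1; 0.501 -0.26 0.037 0 0 -1.139' 0.093 30; python3 go.py .598 -.0956 .2 90.3
```

```text
time: 1.35
tool_pos: [0.5983, -0.0944, 0.1999]
ee_rot: [-3.141, -0.0, 1.578]
force: [0.5, -1.3, 0.4]
width: 0.0928
finger_force: 0.0
pos [ 0.5983 -0.0944  0.1999] rpy [-3.1406e+00 -1.0000e-04  1.5780e+00] q [-0.24  0.17  1.52 -0.    1.46 -0.25] F [ 0.5 -1.3  0.4] w 0.0928 ff 0.0 t 1.35
delta [-0.0012 -0.0003 -0.0001] [-0.001  -0.0001  0.002 ]
```

```bash
python3 nudge.py '-0.001 0 0.05 0 0 0; -0.001 0 0.09 0 0 0; -0.001 0 0.115 0 0 0; -0.001 0 0.115 0 0 0' 0.093 25; python3 nudge.py '0 0 0 0 0 0; 0 0 0 0 0 0; 0 0 0 0 0 0; 0 0 0 0 0 0; 0 0 0 0 0 0; 0 0 0 0 0 0' 0.04 25; python3 nudge.py '0 0 -0.04 0 0 0; 0 0 -0.08 0 0 0; 0 0 -0.12 0 0 0; 0 0 -0.12 0 0 0'; python3 go.py .4292 .3434 .205 83.5
```

```text
time: 1.85
tool_pos: [0.596, -0.0966, 0.0831]
ee_rot: [-3.137, -0.001, 1.576]
force: [0.4, -0.1, 0.5]
width: 0.0931
finger_force: 0.0
time: 2.6
tool_pos: [0.5983, -0.0973, 0.0864]
ee_rot: [3.141, 0.0, 1.576]
force: [0.9, 0.2, 5.9]
width: 0.0598
finger_force: 25.0
time: 3.1
tool_pos: [0.5997, -0.0976, 0.2092]
ee_rot: [3.136, 0.002, 1.576]
force: [0.9, -0.1, -3.4]
width: 0.0602
finger_force: 25.0
pos [ 0.5997 -0.0976  0.2092] rpy [3.1357e+00 1.5000e-03 1.5758e+00] q [-0.25  0.16  1.51 -0.    1.47 -0.25] F [ 0.9 -0.1 -3.4] w 0.0602 ff 25.0 t 3.1
delta [ 0.4418 -0.1683  0.0025] [0.006  0.0012 0.1185]
```

```bash
python3 nudge.py '0.045 -0.017 0 0 0 0.012; 0.1 -0.037 0 0 0 0.025; 0.155 -0.058 0 0 0 0.04; 0.21 -0.079 0 0 0 0.055; 0.265 -0.1 0 0 0 0.07; 0.32 -0.121 0 0 0 0.085; 0.375 -0.142 0 0 0 0.1; 0.42 -0.16 0 0 0 0.11; 0.442 -0.168 0 0 0 0.1185; 0.442 -0.168 0 0 0 0.1185'; python3 nudge.py '0 0 0 0 0 0; 0 0 0 0 0 0; 0 0 0 0 0 0'
python3 go.py .4292 .3434 .205 83.5
python3 - <<'E'
from m import *
for n in("top","scene"):
    c=cam(n); np.savez(f"{n}1.npz",**c); cv2.imwrite(f"pics/{n}1.png",c["pixels"][...,::-1])
    P=cloud(c)
    for lo,hi in((.215,.245),(.085,.11)):
        m=(P[...,2]>lo)&(P[...,2]<hi)&(abs(P[...,0]-.43)<.12)&(abs(P[...,1]-.343)<.12)
        hsv=cv2.cvtColor(c["pixels"],cv2.COLOR_RGB2HSV); m&=hsv[...,1]>60
        if m.sum()>20: print(n,lo,m.sum(),np.median(P[m][:,2]).round(4),rect(P[m]))
a=cv2.imread("pics/top1.png")[200:360,40:240]; b=cv2.imread("pics/scene1.png")[200:400,420:640]
cv2.imwrite("pics/c1.png",np.hstack([cv2.resize(a,(400,400)),cv2.resize(b,(400,400))]))
E
```

```text
time: 4.35
tool_pos: [0.4256, 0.3447, 0.2028]
ee_rot: [-3.138, 0.002, 1.46]
force: [-0.0, 0.0, -2.6]
width: 0.0598
finger_force: 25.0
time: 4.72
tool_pos: [0.428, 0.3432, 0.2055]
ee_rot: [-3.142, 0.0, 1.456]
force: [-1.4, -0.1, -3.1]
width: 0.0599
finger_force: 25.0
pos [0.428  0.3432 0.2055] rpy [-3.1416e+00  1.0000e-04  1.4560e+00] q [ 0.58  0.01  1.67 -0.    1.46  0.7 ] F [-1.4 -0.1 -3.1] w 0.0599 ff 25.0 t 4.72
delta [0.0003 0.0011 0.0005] [-0.      0.0001 -0.0013]
top 0.215 658 0.2267 (array([0.4261, 0.3335]), array([71.8, 64. ], dtype=float32), 87.6)
top 0.085 400 0.096 (array([0.4258, 0.3119]), array([58.8, 32.4], dtype=float32), 172.7)
scene 0.215 507 0.2271 (array([0.4282, 0.3559]), array([79.2, 79.1], dtype=float32), 97.1)
scene 0.085 1414 0.096 (array([0.4286, 0.3435]), array([91.1, 64. ], dtype=float32), 83.9)
```

View pics/c1.png

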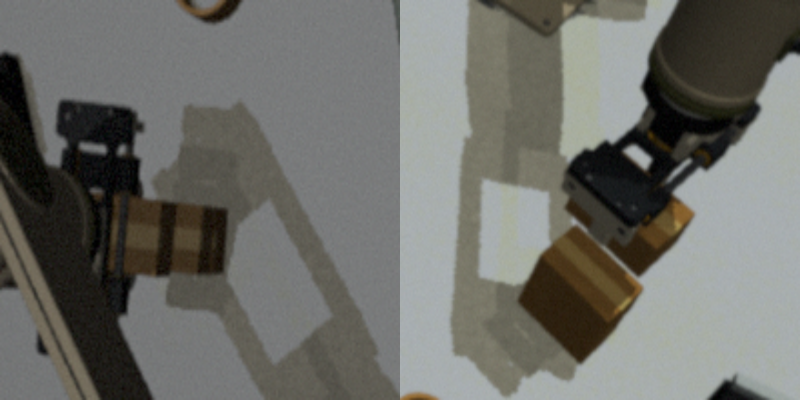

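Left crop (top view) shows the carton held level over the column. In the right crop (scene view) the carton, at about (580,290), is square with the column below at (650,240).

```bash
python3 nudge.py '-0.001 0.001 0.03 0 0 0; -0.001 0.001 0.055 0 0 0; -0.001 0.001 0.07 0 0 0; -0.001 0.001 0.078 0 0 0; -0.001 0.001 0.08 0 0 0; -0.001 0.001 0.08 0 0 0; -0.001 0.001 0.08 0 0 0'; python3 nudge.py '0 0 0.0015 0 0 0; 0 0 0.0025 0 0 0; 0 0 0.0025 0 0 0; 0 0 0.0025 0 0 0'; python3 go.py .4292 .342 .1225 83.5
```

```text
time: 5.7
tool_pos: [0.429, 0.3433, 0.1266]
ee_rot: [3.14, -0.001, 1.457]
force: [0.6, 0.8, -2.8]
width: 0.06
finger_force: 25.0
time: 6.2
tool_pos: [0.4285, 0.3429, 0.1231]
ee_rot: [-3.142, -0.0, 1.457]
force: [-0.6, 0.9, -3.3]
width: 0.06
finger_force: 25.0
pos [0.4285 0.3429 0.1231] rpy [-3.1415 -0.      1.4573] q [0.58 0.08 1.76 0.   1.31 0.69] F [-0.6  0.9 -3.3] w 0.06 ff 25.0 t 6.2
delta [-0.0008  0.0008  0.0006] [-0.0001 -0.     -0.0001]
```

```bash
python3 nudge.py '-0.001 0.0007 0 0 0 0; -0.001 0.0007 0.001 0 0 0; -0.001 0.0007 0.001 0 0 0; -0.001 0.0007 0.001 0 0 0'; python3 go.py .4292 .342 .1225 83.5
```

```text
time: 6.7
tool_pos: [0.4293, 0.3419, 0.1224]
ee_rot: [3.141, -0.0, 1.457]
force: [-0.3, -1.0, -0.9]
width: 0.0599
finger_force: 25.0
pos [0.4293 0.3419 0.1224] rpy [ 3.1411e+00 -2.0000e-04  1.4573e+00] q [ 0.58  0.08  1.76 -0.    1.3   0.69] F [-0.3 -1.  -0.9] w 0.0599 ff 25.0 t 6.7
delta [ 0.0001 -0.0001 -0.0001] [ 0.0005 -0.0002 -0.0001]
```

Contact is felt (weight taken over); release and rise.

```bash
python3 nudge.py '0 0 0 0 0 0; 0 0 0 0 0 0; 0 0 0 0 0 0; 0 0 0 0 0 0; 0 0 -0.03 0 0 0; 0 0 -0.08 0 0 0; 0 0 -0.1 0 0 0' 0.093; python3 nudge.py '-0.055 0.01 0 0 0 0; -0.11 0.025 0 0 0 0; -0.165 0.04 0 0 0 0; -0.22 0.05 0 0 0 0; -0.275 0.05 0 0 0 0; -0.33 0.05 0 0 0 0; -0.33 0.05 0 0 0 0'
python3 - <<'E'
from m import *
for n in("top","scene"):
    c=cam(n); np.savez(f"{n}2.npz",**c); cv2.imwrite(f"pics/{n}2.png",c["pixels"][...,::-1])
    P=cloud(c)
    for lo,hi in((.135,.155),):
        m=(P[...,2]>lo)&(P[...,2]<hi)&(abs(P[...,0]-.43)<.08)&(abs(P[...,1]-.343)<.08)
        print(n,m.sum(),np.median(P[m][:,2]).round(4),rect(P[m]))
a=cv2.imread("pics/top2.png"); b=cv2.imread("pics/scene2.png")
cv2.imwrite("pics/c2.png",np.hstack([cv2.resize(a,(400,300)),cv2.resize(b[200:400,380:],(400,300))]))
E
python3 go.py .491 -.303 .2 23.8
```

```text
time: 7.58
tool_pos: [0.4303, 0.3427, 0.2256]
ee_rot: [3.138, -0.003, 1.457]
force: [0.4, 0.2, -0.4]
width: 0.093
finger_force: 0.0
time: 8.45
tool_pos: [0.4408, 0.0051, 0.2215]
ee_rot: [-3.141, 0.001, 1.452]
force: [0.5, 0.4, -0.5]
width: 0.0928
finger_force: 0.0
top 1217 0.1438 (array([0.4295, 0.343 ]), array([94.4, 59.4], dtype=float32), 83.7)
scene 1497 0.1441 (array([0.4284, 0.3441]), array([90.1, 64.6], dtype=float32), 82.9)
pos [0.4412 0.0081 0.2217] rpy [-3.1410e+00 -4.0000e-04  1.4553e+00] q [-0.1  -0.31  1.93  0.    1.52  0.02] F [1.1 1.4 0.4] w 0.0928 ff 0.0 t 8.55
delta [-0.3033  0.0853  0.0215] [-7.0000e-04 -1.0000e-04  1.0399e+00]
```

View pics/c2.png

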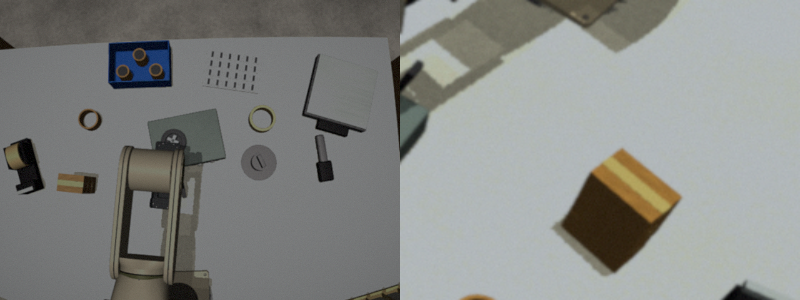

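The carton stands on the column (top view 75,183; scene crop square), within about 1 mm and 1°. Next the hub.

```bash
python3 nudge.py '-0.045 0.013 0 0 0 0.15; -0.09 0.026 0 0 0 0.3; -0.135 0.039 0.005 0 0 0.46; -0.18 0.052 0.01 0 0 0.62; -0.225 0.065 0.015 0 0 0.78; -0.265 0.077 0.02 0 0 0.94; -0.303 0.085 0.0215 0 0 1.04; -0.303 0.085 0.0215 0 0 1.04; -0.303 0.085 0.0215 0 0 1.04'; python3 go.py .4912 -.303 .068 23.8
```

```text
time: 9.68
tool_pos: [0.4921, -0.3006, 0.2]
ee_rot: [-3.14, 0.0, 0.42]
force: [1.0, 0.5, -0.6]
width: 0.093
finger_force: 0.0
pos [ 0.4921 -0.3006  0.2   ] rpy [-3.1402e+00  1.0000e-04  4.2000e-01] q [-0.64  0.09  1.6   0.    1.45  0.51] F [ 1.   0.5 -0.6] w 0.093 ff 0.0 t 9.68
delta [-0.0018  0.002   0.132 ] [-0.0014  0.0001  0.0046]
```

```bash
python3 nudge.py '-0.002 0.002 0.05 0 0 0.004; -0.002 0.002 0.1 0 0 0.004; -0.002 0.002 0.125 0 0 0.004; -0.002 0.002 0.13 0 0 0.004; -0.002 0.002 0.13 0 0 0.004; -0.002 0.002 0.13 0 0 0.004' 0.06; python3 go.py .4912 -.303 .068 23.8; python3 nudge.py '0 0 0 0 0 0; 0 0 0 0 0 0; 0 0 0 0 0 0; 0 0 0 0 0 0; 0 0 0 0 0 0' 0.005 50;  python3 go.py .4912 -.303 .068 23.8
```

```text
time: 10.42
tool_pos: [0.4918, -0.3054, 0.0727]
ee_rot: [3.139, -0.002, 0.414]
force: [-0.4, -0.5, 0.1]
width: 0.0601
finger_force: 0.0
pos [ 0.4918 -0.3054  0.0727] rpy [ 3.1388e+00 -1.6000e-03  4.1410e-01] q [-0.64  0.21  1.71  0.    1.22  0.51] F [-0.4 -0.5  0.1] w 0.0601 ff 0.0 t 10.43
delta [ 0.0004 -0.0025  0.0047] [ 0.0028 -0.0016 -0.0013]
time: 11.05
tool_pos: [0.4904, -0.305, 0.0706]
ee_rot: [-3.141, 0.0, 0.413]
force: [-0.6, -0.4, 1.2]
width: 0.0146
finger_force: 0.4
pos [ 0.4904 -0.305   0.0706] rpy [-3.1414e+00  1.0000e-04  4.1320e-01] q [-0.65  0.21  1.71  0.    1.22  0.51] F [-0.6 -0.4  1.2] w 0.0146 ff 0.4 t 11.05
delta [ 0.0015 -0.0015  0.0026] [-0.0002  0.0001 -0.0022]
```

```bash
python3 nudge.py '0 0 0 0 0 0; 0 0 0 0 0 0; 0 0 -0.02 0 0 0; 0 0 -0.06 0 0 0; 0 0 -0.1 0 0 0; 0 0 -0.14 0 0 0; 0 0 -0.14 0 0 0; 0 0 -0.14 0 0 0';  python3 go.py .568 .0003 .21 65
python3 - <<'E'
from m import *
s=ctrl.observe()["tool_pos"]
for n in("scene","top"):
    c=cam(n); np.savez(f"{n}3.npz",**c); cv2.imwrite(f"pics/{n}3.png",c["pixels"][...,::-1])
    P=cloud(c)
    d=np.hypot(P[...,0]-s[0],P[...,1]-s[1])
    h,e=np.histogram(P[...,2][d<.09],bins=np.arange(.12,.23,.004)); print(n,list(zip(e.round(3),h)))
    for lo,hi in((.135,.15),(.178,.19)):
        m=(P[...,2]>lo)&(P[...,2]<hi)&(d<.09)
        if m.sum()>20: print(n,lo,m.sum(),np.median(P[m][:,2]).round(4),rect(P[m]))
a=cv2.imread("pics/top3.png")[160:360,330:530]; b=cv2.imread("pics/scene3.png")[80:280,200:400]
cv2.imwrite("pics/c3.png",np.hstack([cv2.resize(a,(400,400)),cv2.resize(b,(400,400))]))
E
```

```text
time: 12.05
tool_pos: [0.4903, -0.3049, 0.2107]
ee_rot: [3.141, -0.0, 0.413]
force: [-0.9, 0.1, -2.1]
width: 0.0138
finger_force: 50.0
pos [ 0.4903 -0.3049  0.2107] rpy [ 3.1414e+00 -1.0000e-04  4.1330e-01] q [-0.65  0.08  1.59 -0.    1.47  0.51] F [-0.9  0.1 -2.1] w 0.0138 ff 50.0 t 12.05
delta [ 0.1937 -0.2483  0.0007] [ 2.000e-04  0.000e+00 -7.212e-01]
scene [(np.float64(0.12), np.int64(0)), (np.float64(0.124), np.int64(0)), (np.float64(0.128), np.int64(0)), (np.float64(0.132), np.int64(0)), (np.float64(0.136), np.int64(10)), (np.float64(0.14), np.int64(462)), (np.float64(0.144), np.int64(510)), (np.float64(0.148), np.int64(44)), (np.float64(0.152), np.int64(30)), (np.float64(0.156), np.int64(38)), (np.float64(0.16), np.int64(31)), (np.float64(0.164), np.int64(32)), (np.float64(0.168), np.int64(32)), (np.float64(0.172), np.int64(35)), (np.float64(0.176), np.int64(31)), (np.float64(0.18), np.int64(70)), (np.float64(0.184), np.int64(157)), (np.float64(0.188), np.int64(22)), (np.float64(0.192), np.int64(16)), (np.float64(0.196), np.int64(20)), (np.float64(0.2), np.int64(24)), (np.flo
[... 707 characters left out ...]
 (np.float64(0.156), np.int64(0)), (np.float64(0.16), np.int64(5)), (np.float64(0.164), np.int64(2)), (np.float64(0.168), np.int64(1)), (np.float64(0.172), np.int64(2)), (np.float64(0.176), np.int64(3)), (np.float64(0.18), np.int64(6)), (np.float64(0.184), np.int64(5)), (np.float64(0.188), np.int64(0)), (np.float64(0.192), np.int64(0)), (np.float64(0.196), np.int64(0)), (np.float64(0.2), np.int64(0)), (np.float64(0.204), np.int64(0)), (np.float64(0.208), np.int64(0)), (np.float64(0.212), np.int64(0)), (np.float64(0.216), np.int64(0)), (np.float64(0.22), np.int64(0)), (np.float64(0.224), np.int64(0))]
top 0.135 574 0.1426 (array([ 0.4825, -0.2911]), array([127.6,  81.6], dtype=float32), 36.4)
```

View pics/c3.png

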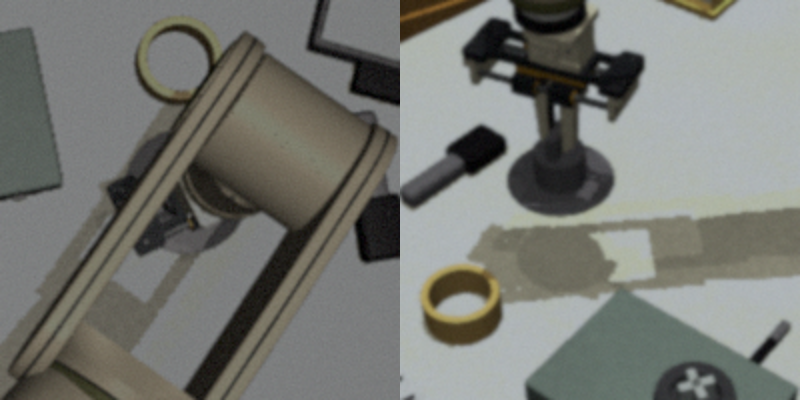

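Left (top view): the arm mostly hides the hub. Right (scene view): the hub is held level, with the whole flange visible at crop (560,180), i.e. pixel (480/2…) about (280,170).

```bash
cat > fl.py <<'E'
from m import *
from scipy.optimize import least_squares
def circ(c,m,z,r,lock=None):
    cs,_=cv2.findContours(m.astype(np.uint8),cv2.RETR_EXTERNAL,cv2.CHAIN_APPROX_NONE); k=max(cs,key=cv2.contourArea)
    Q=ray(c,cv2.convexHull(k).reshape(-1,2),z)[:,:2]
    f=least_squares(lambda p:np.hypot(Q[:,0]-p[0],Q[:,1]-p[1])-p[2],[*Q.mean(0),r],loss="soft_l1",f_scale=.001)
    return f.x.round(4), np.sqrt(np.mean(f.fun**2)).round(5)
def held(n,c,tcp,zl):
    P=cloud(c); d=np.hypot(P[...,0]-tcp[0],P[...,1]-tcp[1]); m=(abs(P[...,2]-zl)<.007)&(d<.09)
    m=blob(c,P,m,np.argwhere(m).mean(0)[::-1],80); Q=P[m]; Q=Q[abs(Q[:,2]-np.median(Q[:,2]))<.006]
    pl=np.linalg.lstsq(np.c_[Q[:,:2]-Q[:,:2].mean(0),np.ones(len(Q))],Q[:,2],rcond=None)[0]
    print(n,"flange z,tilt",pl.round(4),"circle",circ(c,m,np.median(Q[:,2]),.065))
E
python3 - <<'E'
from fl import *
held("scene",dict(np.load("scene3.npz")),(.4903,-.3049),.144)
for n,uv in(("scene",(348,273)),("top",(278,226))):
    c=dict(np.load(f"{n}0.npz"));P=cloud(c)
    m=blob(c,P,(P[...,2]>.072)&(P[...,2]<.115),uv,30 if n=="top" else 36)
    print(n,"collar",circ(c,m,.08,.044))
    if n=="scene":
        g=cv2.cvtColor(c["pixels"],cv2.COLOR_RGB2GRAY); v,u=np.indices(g.shape); near=np.hypot(u-uv[0],v-uv[1])<20
        for th in(110,130,150,170):
            b=near&(g>th)&(P[...,2]>.088)
            if b.sum()<10: continue
            Q=ray(c,np.stack([u[b],v[b]],-1).astype(float),.098)[:,:2]; C=Q.mean(0)
            e=(Q-C)[:,0]+1j*(Q-C)[:,1]; k=(abs(e)<.024)&(abs(e)>.006)
            print(th,b.sum(),C.round(4),np.degrees(np.angle((e[k]**4/abs(e[k])**3).sum())/4).round(1))
c=dict(np.load("scene0.npz"));P=cloud(c);d=np.hypot(P[...,0]-.491,P[...,1]+.303);
held("scene0",c,(.491,-.303),.004)
E
```

```text
scene flange z,tilt [ 0.0008 -0.001   0.1442] circle (array([ 0.4937, -0.303 ,  0.0647]), np.float64(0.00036))
scene collar (array([0.5685, 0.0023, 0.0438]), np.float64(0.00034))
110 104 [0.568 0.001] -25.4
130 71 [0.5683 0.0008] -24.0
150 15 [ 5.696e-01 -2.000e-04] -24.6
top collar (array([ 0.5681, -0.0008,  0.0436]), np.float64(0.00021))
scene0 flange z,tilt [0.0011 0.0011 0.0019] circle (array([ 0.4917, -0.3018,  0.09  ]), np.float64(0.00071))
```

```bash
python3 nudge.py '0.024 -0.03 0 0 0 -0.08; 0.05 -0.064 0 0 0 -0.18; 0.076 -0.098 0 0 0 -0.28; 0.102 -0.132 0 0 0 -0.38; 0.128 -0.166 0 0 0 -0.48; 0.154 -0.2 0 0 0 -0.58; 0.178 -0.23 0 0 0 -0.67; 0.192 -0.246 0 0 0 -0.722; 0.192 -0.246 0 0 0 -0.722; 0.192 -0.246 0 0 0 -0.722'; python3 nudge.py '0 0 0 0 0 0; 0 0 0 0 0 0'
python3 go.py .567 -.0019 .195 65.2
python3 - <<'E'
from fl import *
s=ctrl.observe()["tool_pos"]; print(s)
for n in("scene","top"):
    c=cam(n); np.savez(f"{n}4.npz",**c); cv2.imwrite(f"pics/{n}4.png",c["pixels"][...,::-1])
    held(n,c,s,.144)
a=cv2.imread("pics/top4.png")[130:330,180:380]; b=cv2.imread("pics/scene4.png")[150:350,250:450]
cv2.imwrite("pics/c4.png",np.hstack([cv2.resize(a,(400,400)),cv2.resize(b,(400,400))]))
E
```

```text
time: 13.4
tool_pos: [0.5672, -0.0036, 0.2101]
ee_rot: [-3.141, 0.001, 1.134]
force: [-0.8, -0.1, -1.7]
width: 0.0136
finger_force: 50.0
time: 13.65
tool_pos: [0.5675, -0.0035, 0.2107]
ee_rot: [3.141, 0.0, 1.134]
force: [-0.4, -0.4, -1.8]
width: 0.0135
finger_force: 50.0
pos [ 0.5675 -0.0035  0.2107] rpy [3.1415e+00 1.0000e-04 1.1337e+00] q [-0.1   0.06  1.62 -0.    1.47  0.34] F [-0.4 -0.4 -1.8] w 0.0135 ff 50.0 t 13.65
delta [ 0.0013 -0.0011  0.0157] [ 0.0001  0.0001 -0.0042]
[ 0.56745632 -0.00350936  0.2106806 ]
scene flange z,tilt [ 0.0003 -0.0009  0.144 ] circle (array([ 5.678e-01, -1.000e-04,  6.460e-02]), np.float64(0.00031))
top flange z,tilt [0.0126 0.0214 0.144 ] circle (array([ 0.5669, -0.0056,  0.062 ]), np.float64(0.00596))
```

View pics/c4.png

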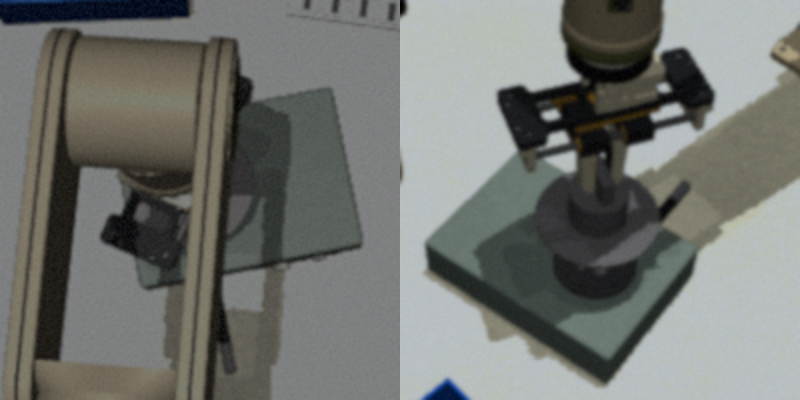

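Scene crop: the hub hangs level above the collar, flange at (600,215) and collar at (597,265). It is within about 2 mm of the axis; I will shift +1.8 mm along tool x.

```bash
python3 nudge.py '0.0018 -0.0003 0.015 0 0 0; 0.0018 -0.0003 0.03 0 0 0; 0.0018 -0.0003 0.038 0 0 0; 0.0018 -0.0003 0.038 0 0 0; 0.0018 -0.0003 0.038 0 0 0'
python3 nudge.py '0 0 0.003 0 0 0; 0 0 0.006 0 0 0; 0 0 0.009 0 0 0; 0 0 0.009 0 0 0'; python3 go.py .568 -.0019 .1505 65.2
```

```text
time: 14.38
tool_pos: [0.5682, -0.0008, 0.1729]
ee_rot: [3.141, -0.0, 1.135]
force: [0.3, -0.1, -1.6]
width: 0.0136
finger_force: 50.0
time: 14.88
tool_pos: [0.5678, -0.0008, 0.1633]
ee_rot: [-3.141, 0.0, 1.135]
force: [-0.1, 0.8, -2.8]
width: 0.0138
finger_force: 50.0
pos [ 0.5678 -0.0008  0.1633] rpy [-3.1410e+00  2.0000e-04  1.1353e+00] q [-0.09  0.09  1.67 -0.    1.38  0.34] F [-0.1  0.8 -2.8] w 0.0138 ff 50.0 t 14.88
delta [-0.0009  0.0006  0.0128] [-0.0006  0.0002 -0.0027]
```

Below the blade-top height without resistance: it has meshed. Continuing to the collar.

```bash
python3 nudge.py '0 0 0.004 0 0 0; 0 0 0.008 0 0 0; 0 0 0.012 0 0 0; 0 0 0.013 0 0 0; 0 0 0.013 0 0 0'; python3 nudge.py '0 0 0.003 0 0 0; 0 0 0.006 0 0 0; 0 0 0.009 0 0 0; 0 0 0.01 0 0 0; 0 0 0.01 0 0 0'; python3 go.py .568 -.0019 .1405 65.2
```

```text
time: 15.5
tool_pos: [0.5681, -0.0009, 0.1507]
ee_rot: [3.142, 0.0, 1.135]
force: [-0.1, 0.4, -1.6]
width: 0.0132
finger_force: 50.0
time: 16.12
tool_pos: [0.5683, -0.0009, 0.1411]
ee_rot: [3.141, -0.0, 1.135]
force: [-1.3, 0.4, 6.3]
width: 0.0137
finger_force: 50.0
pos [ 0.5683 -0.0009  0.1411] rpy [ 3.1408e+00 -3.0000e-04  1.1353e+00] q [-0.09  0.11  1.69  0.    1.34  0.34] F [-1.3  0.4  6.3] w 0.0137 ff 50.0 t 16.12
delta [-0.0011  0.0001  0.0006] [ 0.0008 -0.0003 -0.0027]
```

```bash
python3 nudge.py '0 0 0.001 0 0 0; 0 0 0.002 0 0 0; 0 0 0.002 0 0 0; 0 0 0.002 0 0 0' - 60
python3 - <<'E'
from fl import *
s=ctrl.observe()["tool_pos"]
for n in("scene","top"):
    c=cam(n); P=cloud(c)
    if n=="scene": held(n,c,s,.0735)
    m=(P[...,2]>.135)&(P[...,2]<.155)&(abs(P[...,0]-.43)<.08)&(abs(P[...,1]-.343)<.08)
    print(n,m.sum(),np.median(P[m][:,2]).round(4),rect(P[m]))
o=ctrl.observe(); print(o["tool_pos"],o["force"],o["finger_force"])
E
```

```text
time: 16.62
tool_pos: [0.5685, -0.0009, 0.1405]
ee_rot: [3.14, -0.0, 1.135]
force: [-7.6, 1.0, 15.2]
width: 0.0134
finger_force: 60.0
scene flange z,tilt [-0.0016  0.0007  0.0738] circle (array([0.5686, 0.0026, 0.0646]), np.float64(0.00041))
scene 1501 0.1441 (array([0.429 , 0.3439]), array([90.3, 64.5], dtype=float32), 83.2)
top 1223 0.1438 (array([0.4295, 0.3432]), array([93.7, 59.5], dtype=float32), 83.6)
[ 0.56846523 -0.00088446  0.14046897] [-6.59048756  1.20668853 16.08707281] 60.01944065093994
```

Flange top is at 73.8 mm, so the underside is about 10 mm above the spindle origin. The hub is against the stop, centred within 0.3 mm of the collar in the same view, and the carton stack is intact.

```bash
python3 -c "
from station import ctrl, vision, order
print(order.finish_job())"
```

```text
the job is handed in; nothing more can be done
None
```

The carton is stacked squarely on the column and released, the hub is meshed and held pressed to the collar's stop, and the job is handed in; the hand-in returned no verdict.

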